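# Stow welded pipe coupons in the cart's roll-in rack

### The job

The cart is about to be wheeled away, so stow the welded pipe coupons in its roll-in rack. Pull the spring-held keeper up out of the rack's mouth and stand it aside, lay the coupons across the rails and roll them in gently with the push paddle (not with the fingers) until the row is fully home against the sprung buffer; then snap the keeper fully down again behind them and have the paddle standing back in its pocket at the rack's end. Leave the other things on the cart where they are.

Things in the scene. Friction and masses are not known exactly. Their poses are not given: they have to be found in the camera images.
- rack: Grey steel rack fixed on the cart's tray, 124 mm wide (x) and 441 mm long (y from -217 to +224 mm), turned by up to 0.1 rad. Origin on the tray at the keeper's place; x across, y along the lane into the rack, z up. Two rubber-topped rails, 12 mm wide, at x = -28 and +28 mm, tops 12 mm above the tray, from y = -215 to +156 mm; between them the base is 4 mm high.
- rack_apron (a point): Middle of the open loading apron, on the rail tops 12 mm above the tray, axes as the rack. The apron runs 96 mm either way in y, open at its -y end but for two small nibs (x 38 to 48 mm either side, 5 mm above the rails); guide walls, 30 mm high, stand 111 mm apart at that end and narrow to 96 mm at the mouth. Coupons are laid here across the rails; three fit side by side.
- rack_seat (a point): Where the keeper's origin lies when fully down: on the rails, 12 mm above the tray, axes as the rack. An aluminium post on either side (x 51 to 68 mm, y -21 to +21 mm) has a vertical slot 16 mm wide for the keeper's tongue, with funnel lips on top reaching 76 mm above the tray, where the slot is about 30 mm wide. Room to stand the keeper: the tray on the robot's side of the rack.
- rack_rods (a point): Middle of the lane, midway between its two lengthwise hold-down rods, 59 mm above the tray; axes as the rack. The rods, 7 mm thick, lie at x = -30 and +30 mm from 60 mm before to 50 mm past this point, 5 mm clear above the coupons; so coupons go in only by rolling from the apron. A paddle's stem can pass between the rods (53 mm gap). The lane is 102 mm wide.
- rack_stop (a point): Middle of the buffer's face, 31 mm above the tray (a coupon's axis height on the rails); axes as the rack. The black buffer plate, 80 x 30 mm, gives way up to 12 mm along +y under 1 to 8 N and returns slowly (damped). A coupon resting on it has its axis 19 mm before this point. Closed keeper to buffer: 125 mm, so three coupons and 11 mm. End wall 20 mm behind, 64 mm high.
- rack_pocket (a point): Middle of the floor of the paddle's pocket behind the end wall, 4 mm above the tray; axes as the rack. Inside 76 mm (x) by 54 mm (y), rim 15 mm above the tray, open above.
- keeper: Aluminium keeper, 0.3 kg, at first fully down. Origin: middle of underside; axes as the rack. Block 98 x 28 x 36 mm; end tongues 11 mm thick (y) reach x = -60 and +60 mm. Red bar handle 72 (x) x 16 (y) x 18 mm, its middle 75 mm up. Spring balls hold it: up takes about 15 N and 65 mm of lift to come free; down about 6 N until it snaps and rests on the rails. Stands upright by itself on the tray.
- paddle: Push paddle, 0.35 kg, at first upright in the pocket. Origin: middle of underside, z up the handle. Foot 66 x 36 x 30 mm (x, y, z); its +y face, 18 mm from the origin, is the rubbered pushing face and points into the lane's direction. 18 mm square stem to z = 60 mm, then a wooden handle 26 (x) x 24 mm (y) to z = 141 mm. The foot passes under the rods when carried 1 to 8 mm above the rails.
- coupon_1: Welded pipe coupon, a round steel pipe 38 mm in diameter and 90 mm long with a weld bead round its middle, 0.2 kg, lying on the tray; may be absent. Origin at its centre, x along its axis (the other axes turn as it rolls). It rolls easily, and comes to rest soon when let alone.
- coupon_2: Welded pipe coupon, a round steel pipe 38 mm in diameter and 90 mm long with a weld bead round its middle, 0.2 kg, lying on the tray; may be absent. Origin at its centre, x along its axis (the other axes turn as it rolls). It rolls easily, and comes to rest soon when let alone.
- coupon_3: Welded pipe coupon, a round steel pipe 38 mm in diameter and 90 mm long with a weld bead round its middle, 0.2 kg, lying on the tray; may be absent. Origin at its centre, x along its axis (the other axes turn as it rolls). It rolls easily, and comes to rest soon when let alone.
- pliers: Bystander, not part of the job. Combination pliers, 62 x 177 x 19 mm, lying; origin under the middle.
- v_block: Bystander, not part of the job. Steel V block 50 x 50 x 30 mm; origin under the middle.
- angle_stop: Bystander, not part of the job. Slotted upright stop on a foot, 60 x 50 x 178 mm high; origin under the middle of the foot.
- stop_disc: Bystander, not part of the job. Dark steel disc 60 mm in diameter, 12 mm high; origin under the middle.
- spanner: Bystander, not part of the job. Combination spanner 47 x 190 x 8 mm, lying; origin under the middle.
- gas_nozzle: Bystander, not part of the job. Copper conical gas nozzle, 25 mm in diameter, 58 mm high, standing; origin under the middle.
- tube_offcut: Bystander, not part of the job. Square tube offcut 30 x 80 x 30 mm, lying behind the rack; origin under the middle.
- clamp_bolt: Bystander, not part of the job. Clamping bolt, 30 mm in diameter, 56 mm high, standing on its head behind the rack; origin under the middle.
- clamp_bolt_b: Bystander, not part of the job. A second clamping bolt like the first.

How it is judged:
On the way, in this order (a step that is already met when the one before it is completed fails the run):
1. the keeper is pulled up out of its posts and stands clear of the rack's mouth (horizontal distance between keeper and rack_seat above 0.08 m), for 0.2 s.
2. the paddle pushes a coupon along the rails ((contact force between paddle and coupon_1 above 0.05 N or contact force between paddle and coupon_2 above 0.05 N or contact force between paddle and coupon_3 above 0.05 N)), for 0.1 s.
3. all coupons are rolled in and the row is fully home against the buffer (x of coupon_1 in the frame of rack_stop between -0.012 and 0.012 m and z of coupon_1 in the frame of rack_stop between -0.004 and 0.006 m and y of each of coupon_1, coupon_2, coupon_3 in the frame of rack above 0.028 m and x of coupon_2 in the frame of rack_stop between -0.012 and 0.012 m and z of coupon_2 in the frame of rack_stop between -0.004 and 0.006 m and x of coupon_3 in the frame of rack_stop between -0.012 and 0.012 m and z of coupon_3 in the frame of rack_stop between -0.004 and 0.006 m and y of any of coupon_1, coupon_2, coupon_3 in the frame of rack_stop above -0.029 m and (y of coupon_1 in the frame of rack_stop above -0.029 m or distance between coupon_1 and coupon_2 below 0.048 m or distance between coupon_1 and coupon_3 below 0.048 m) and (y of coupon_2 in the frame of rack_stop above -0.029 m or distance between coupon_2 and coupon_1 below 0.048 m or distance between coupon_2 and coupon_3 below 0.048 m) and (y of coupon_3 in the frame of rack_stop above -0.029 m or distance between coupon_3 and coupon_1 below 0.048 m or distance between coupon_3 and coupon_2 below 0.048 m) and linear speed of each of coupon_1, coupon_2, coupon_3 below 0.02 m/s), for 0.2 s.
At the end, for the whole second after the job is handed in: All coupons lie at rest across the rails inside the lane, in one row: each within 10 mm of the buffer or of its neighbour, the first on the buffer. The keeper is fully down in its posts (3 mm in height, 4 mm sideways). The paddle stands upright in its pocket (all of step 3 and x of keeper in the frame of rack_seat between -0.004 and 0.004 m and y of keeper in the frame of rack_seat between -0.004 and 0.004 m and z of keeper in the frame of rack_seat between -0.003 and 0.003 m and angle between each of keeper, paddle's own z axis and vertical below 0.06 rad and x of paddle in the frame of rack_pocket between -0.009 and 0.009 m and y of paddle in the frame of rack_pocket between -0.011 and 0.011 m and z of paddle in the frame of rack_pocket between -0.004 and 0.004 m and linear speed of paddle below 0.02 m/s); the robot touches nothing.
It fails at once if a coupon is pushed with the paddle faster than 0.25 m/s ((contact force between paddle and coupon_1 above 0.3 N and linear speed of coupon_1 above 0.25 m/s) or (contact force between paddle and coupon_2 above 0.3 N and linear speed of coupon_2 above 0.25 m/s) or (contact force between paddle and coupon_3 above 0.3 N and linear speed of coupon_3 above 0.25 m/s)).
It fails at once if the fingers touch a coupon that lies in the rack's mouth or lane ((contact force between the fingers and coupon_1 above 0.5 N and y of coupon_1 in the frame of rack between 0.015 and 0.15 m and x of coupon_1 in the frame of rack between -0.02 and 0.02 m and z of coupon_1 in the frame of rack below 0.04 m) or (contact force between the fingers and coupon_2 above 0.5 N and y of coupon_2 in the frame of rack between 0.015 and 0.15 m and x of coupon_2 in the frame of rack between -0.02 and 0.02 m and z of coupon_2 in the frame of rack below 0.04 m) or (contact force between the fingers and coupon_3 above 0.5 N and y of coupon_3 in the frame of rack between 0.015 and 0.15 m and x of coupon_3 in the frame of rack between -0.02 and 0.02 m and z of coupon_3 in the frame of rack below 0.04 m)).
It fails at once if a bystander is moved by more than 3 cm (distance of any of pliers, v_block, angle_stop, stop_disc, spanner, gas_nozzle, tube_offcut, clamp_bolt, clamp_bolt_b from where it was at the start of the episode above 0.03 m).
Of coupon_1, coupon_2, coupon_3 only 2 to 3 are there at a start; the rules pass over those that are not, and their reading is None.
At some moment in a run one of coupon_1, coupon_2, coupon_3 may be knocked a few centimetres aside while the robot is not near it.
It also fails if it takes over 210 s, if anything falls off the work surface, if the arm or the gripper's body presses on something with over 40 N, if the wrist force passes 120 N, or if a joint passes its speed limit or range.

### The arm

A 6-joint arm with a two-finger parallel gripper is mounted at the origin on a cart in front of the work surface, level with it; the furniture and walls round the work are solid. World frame = base frame: x ahead of the robot, y to its left, z up, the work surface at z = 0. Lengths are in m, angles in rad, forces in N, time in s.
With the tool pointing down it reaches from about 0.275 to 0.75 m from the base axis. Payload 10.2 kg.
Tool frame: the origin (TCP) lies midway between the tips of the shut fingers; the grasp point (between the pads) lies 19 mm behind it; y points along the fingers, x is the direction in which the jaws open and shut, and the axes are right-handed (so a half turn about y gives the same grasp; the last joint's range is limited). The gripper opens to 88 mm and grips with 3 to 60 N. Pads are 18 mm wide; open, the fingers measure 123 mm over their backs; the gripper's body (75 mm by 187 mm) begins 45 mm behind the grasp point.
Start: joints at [0.92, 0.313, 1.498, -0, 1.331, -0.223], TCP at [0.218, 0.478, 0.239] pointing down, gripper open.
Joint ranges: [-2.94, 2.94], [-0.97, 2.17], [0.19, 2.56], [-1.23, 4.37], [0.02, 3.11], [-2.88, 2.88]. Speed limits (rad/s): [2.39, 2.39, 3.01, 3.14, 3.14, 3.14].

### API

Orientations are given as a unit quaternion [x, y, z, w].
In Python, from rig import manip gives the robot as it stands. Calls block until the motion is done:
- manip.move_pose(position, orientation): joint-space move of the TCP to a pose.
- manip.line_to(position, attitude=None, v=0.15): straight line of the TCP; attitude=None keeps the orientation; v is the mean speed in m/s.
- manip.set_joints(angles): joint-space move.
- manip.gripper_to(opening, grasp_force=None): opening from 0.0 (shut) to 1.0 (fully open); grasp_force is the grip in N (None keeps the last); returns when the fingers have stopped.
- manip.wait(seconds).
- manip.ik(position, orientation): joint angles nearest the present ones, or None.
- manip.read_state(): the state.
- manip.grab_frame(name): name is "scene" or "side" or "wrist"; returns the picture (400x640x3 uint8, red, green, blue); there is no depth.
- manip.camera_info(name): a dict with "intrinsics" (3x3 intrinsics, pixels), "eye" and "attitude" of the camera in the world. Camera axes: x right, y down, z forward; pixel columns grow to the right and rows downward; lengths in m; the calibration is good to about 2 mm. A picture is of the moment at which its call begins: read the wrist's pose just before it. camera_info takes no time and is no camera call; for the wrist camera it gives the pose at the moment of the call.
A pose or a line that the arm cannot do raises manip.MotionError and nothing moves.
- manip.close_job(): hands the job in, once; it reports no verdict.
The state is a dict: "clock": time; "joint_pos": joint angles; "joint_velocities": joint speeds; "tau": joint torques, N m; "ee_pos": TCP position; "tcp_rot": TCP orientation; "contact_force": force on the tool from outside, world axes, zero at the start; "moment": the same for the moment, N m; "opening": opening from 0.0 (shut) to 1.0 (fully open).
Only numpy, scipy, OpenCV 4.12 (cv2) and the standard library are available. Lean on these libraries where they do the work, as an engineer would, in place of code of your own. Each camera call takes 0.05 s, during which the arm holds its last target. There are 200 camera calls.

## Working session

There is one attempt and no reset: what is moved stays moved. The work goes in short steps, each a Python script; the robot and the scene stay as the last script left them, time stands still between calls to the robot, and variables do not carry over. Pictures are saved under pics/ and viewed, about 12 in all and at most 16, crops included, and the job is handed in when it is done.

```bash
ls; mkdir -p pics; python3 - <<'E'
from rig import manip
import cv2,numpy as np
np.set_printoptions(precision=4,suppress=True)
s=manip.read_state();print(s)
for n in("scene","side","wrist"):
    c=manip.camera_info(n);print(n,c)
    cv2.imwrite(f"pics/{n}0.png",cv2.cvtColor(manip.grab_frame(n),cv2.COLOR_RGB2BGR))
E
```

```text
pics
{'clock': 0.0, 'joint_pos': array([ 0.9196,  0.3134,  1.4984, -0.    ,  1.331 , -0.2234]), 'joint_velocities': array([-0.0006, -0.0002,  0.    , -0.0004, -0.0001,  0.0006]), 'tau': array([ -0.0004, -40.2218, -25.2271,   0.0694,   0.0353,  -0.0001]), 'ee_pos': array([0.2177, 0.4775, 0.2382]), 'tcp_rot': array([ 0.5949,  0.382 , -0.3829, -0.5946]), 'contact_force': array([0.0442, 1.5594, 0.1838]), 'moment': array([-0.0149,  0.0035,  0.0184]), 'opening': 0.9975590743599316}
scene {'intrinsics': array([[370.1154,   0.    , 321.5515],
       [  0.    , 370.1154, 198.6547],
       [  0.    ,   0.    ,   1.    ]]), 'eye': array([-0.0167, -0.7181,  0.6692]), 'attitude': array([ 0.8379, -0.282 ,  0.1541, -0.4411])}
side {'intrinsics': array([[388.5719,   0.    , 315.0275],
       [  0.    , 388.5719, 194.6601],
       [  0.    ,   0.    ,   1.    ]]), 'eye': array([ 0.4069, -0.6736,  0.6827]), 'attitude': array([ 0.9025, -0.1021,  0.0393, -0.4165])}
wrist {'intrinsics': array([[328.5167,   0.    , 316.3196],
       [  0.    , 328.5167, 197.1901],
       [  0.    ,   0.    ,   1.    ]]), 'eye': array([0.1456, 0.5096, 0.3842]), 'attitude': array([0.8314, 0.5346, 0.0812, 0.128 ])}
```

View pics/scene0.png

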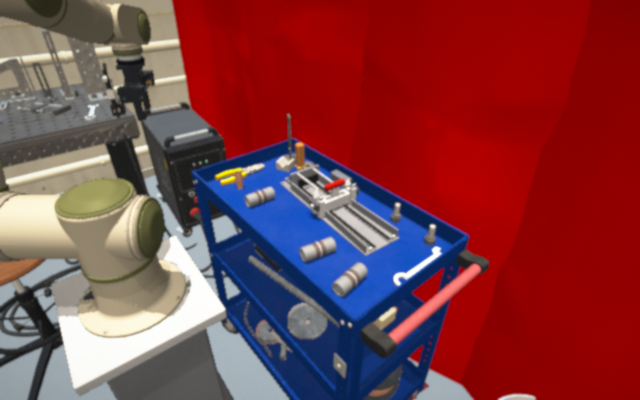

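View pics/side0.png

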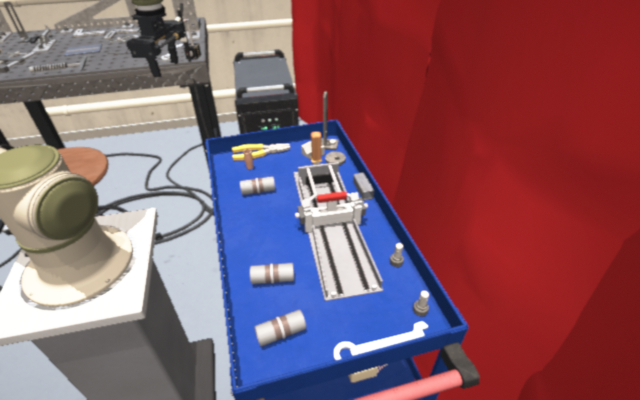

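```bash
cat > h.py <<'E'
from rig import manip
import cv2,numpy as np
from scipy.spatial.transform import Rotation as R
np.set_printoptions(precision=4,suppress=True)
def ray(c,uv,z):
    d=R.from_quat(c["attitude"]).apply(np.linalg.inv(c["intrinsics"])@[uv[0],uv[1],1.])
    return c["eye"]+d*(z-c["eye"][2])/d[2]
def proj(c,P):
    p=R.from_quat(c["attitude"]).inv().apply(np.atleast_2d(P)-c["eye"])@c["intrinsics"].T
    return p[:,:2]/p[:,2:]
def snap(n,name):
    c=manip.camera_info(n); im=cv2.cvtColor(manip.grab_frame(n),cv2.COLOR_RGB2BGR)
    cv2.imwrite(f"pics/{name}.png",im); np.save(f"pics/{name}.npy",c,allow_pickle=True); return c,im
def cam(name): return np.load(f"pics/{name}.npy",allow_pickle=True).item()
def down(yaw): # tool y down, tool x (jaw) at world angle yaw
    x=np.array([np.cos(yaw),np.sin(yaw),0]);y=np.array([0,0,-1.]);return R.from_matrix(np.c_[x,y,np.cross(x,y)]).as_quat()
E
python3 - <<'E'
from h import *
c=manip.camera_info("side")
for p,z in[((257,186),.03),((272,273),.03),((280,328),.03),((321,297),.012),((380,290),.012),((332,197),.087),((316,160),.09)]:print(p,ray(c,p,z))
print(R.from_quat(manip.read_state()["tcp_rot"]).as_matrix())
w=manip.camera_info("wrist");T=R.from_quat(manip.read_state()["tcp_rot"])
print(T.inv().apply(w["eye"]-manip.read_state()["ee_pos"]),(T.inv()*R.from_quat(w["attitude"])).as_matrix())
for z in(.3,.35,.4,.45):
  for yaw in(0,np.pi/2,np.pi,-np.pi/2):print(z,yaw,manip.ik([.45,.0,z],down(yaw)))
E
```

```text
(257, 186) [0.421  0.1438 0.03  ]
(272, 273) [ 0.4211 -0.1523  0.03  ]
(280, 328) [ 0.4184 -0.2815  0.03  ]
(321, 297) [ 0.5103 -0.221   0.012 ]
(380, 290) [ 0.6324 -0.232   0.012 ]
(332, 197) [ 0.5867 -0.0095  0.087 ]
(316, 160) [0.582  0.1402 0.09  ]
[[ 0.4149 -0.0006 -0.9099]
 [ 0.9099 -0.0007  0.4149]
 [-0.0009 -1.      0.0002]]
[-0.0009 -0.146   0.0789] [[ 1.     -0.0001 -0.0009]
 [ 0.0009 -0.2999  0.954 ]
 [-0.0004 -0.954  -0.2999]]
0.3 0 [-0.2614  0.104   1.5962 -0.      1.4414 -0.2614]
0.3 1.5707963267948966 [-0.2614  0.104   1.5962 -0.      1.4414 -1.8322]
0.3 3.141592653589793 [-0.2614  0.104   1.5962 -0.      1.4414  2.8802]
0.3 -1.5707963267948966 [-0.2614  0.104   1.5962 -0.      1.4414  1.3094]
0.35 0 [-0.2614  0.0853  1.4899 -0.      1.5664 -0.2614]
0.35 1.5707963267948966 [-0.2614  0.0853  1.4899 -0.      1.5664 -1.8322]
0.35 3.141592653589793 [-0.2614  0.0853  1.4899 -0.      1.5664  2.8802]
0.35 -1.5707963267948966 [-0.2614  0.0853  1.4899 -0.      1.5664  1.3094]
0.4 0 [-0.2614  0.0808  1.3694 -0.      1.6914 -0.2614]
0.4 1.5707963267948966 [-0.2614  0.0808  1.3694 -0.      1.6914 -1.8322]
0.4 3.141592653589793 [-0.2614  0.0808  1.3694 -0.      1.6914  2.8802]
0.4 -1.5707963267948966 [-0.2614  0.0808  1.3694 -0.      1.6914  1.3094]
0.45 0 [-0.2614  0.0907  1.2328 -0.      1.8181 -0.2614]
0.45 1.5707963267948966 [-0.2614  0.0907  1.2328 -0.      1.8181 -1.8322]
0.45 3.141592653589793 [-0.2614  0.0907  1.2328 -0.      1.8181  2.8802]
0.45 -1.5707963267948966 [-0.2614  0.0907  1.2328 -0.      1.8181  1.3094]
```

```bash
python3 - <<'E'
from h import *
manip.move_pose([.5,-.1,.4],down(0)); manip.wait(.3); c,a=snap("wrist","w1")
manip.line_to([.5,.12,.4]); manip.wait(.3); c,b=snap("wrist","w2")
print(c["eye"],manip.read_state()["clock"])
E
```

```text
[0.4989 0.1974 0.546 ] 4.825
```

View pics/w2.png

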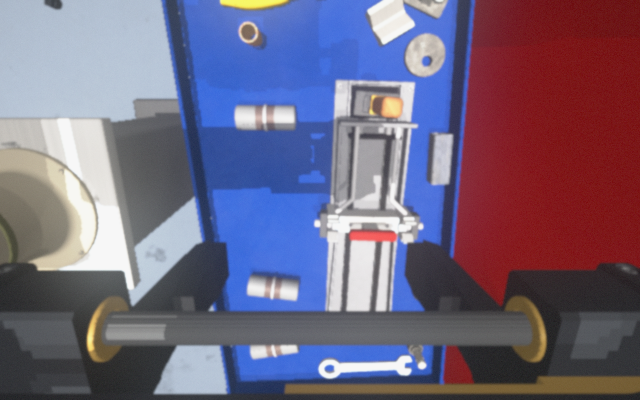

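View pics/w1.png

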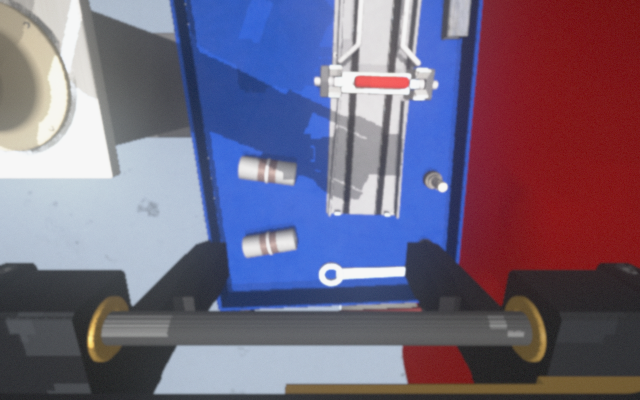

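```bash
python3 - <<'E'
import cv2,numpy as np
a=cv2.imread("pics/w1.png")[40:230,230:450];b=cv2.imread("pics/w2.png")[70:250,320:430]
f=lambda i,k:cv2.resize(i,None,fx=k,fy=k,interpolation=cv2.INTER_CUBIC)
a=f(a,2.35);b=f(b,2.5)
o=np.zeros((450,800,3),np.uint8);o[:a.shape[0],:a.shape[1]]=a;o[:b.shape[0],520:520+b.shape[1]]=b
cv2.imwrite("pics/c1.png",o)
E
```

```text
(no output)
```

View pics/c1.png

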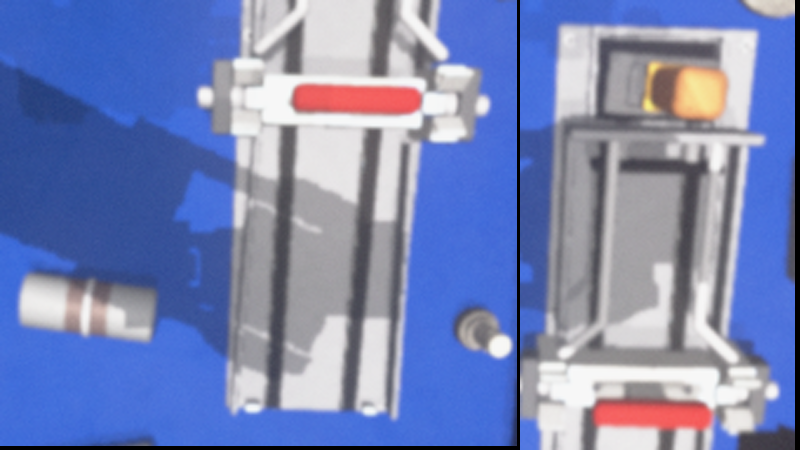

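```bash
python3 - <<'E'
from h import *
from scipy.optimize import least_squares
w1,w2=cam("w1"),cam("w2")
A=[((357,99),(0,0,.087)),((293,97),(-.036,0,.087)),((422,100),(.036,0,.087)),((273,407),(-.028,-.215,.012)),((349,408),(.028,-.215,.012))]
B=[((559,25),(-.062,.224,.004)),((757,30),(.062,.224,.004)),((652,415),(0,0,.087))]
D=[(w1,(230+u/2.35,40+v/2.35),P) for (u,v),P in A]+[(w2,(320+(u-520)/2.5,70+v/2.5),P) for (u,v),P in B]
def f(q):
    M=R.from_euler("z",q[2])
    return np.concatenate([(proj(c,M.apply(P)+[q[0],q[1],0])[0]-uv) for c,uv,P in D])
r=least_squares(f,[.58,0,0],loss="soft_l1");print(r.x,f(r.x).reshape(-1,2))
# coupons: axis endpoints (mid silhouette) at z=.019-> use centre
for c,n,pts in[(w2,"A",[(236,117),(296,118)]),(w1,"B",[(240,170),(296,172)]),(w1,"C",[(244,246),(297,239)]),(w2,"B2",[(249,284),(298,289)])]:
    P=[ray(c,p,.022) for p in pts];print(n,np.mean(P,0),np.degrees(np.arctan2(*(P[1]-P[0])[1::-1])),np.linalg.norm(P[1]-P[0]))
q=r.x;np.save("rack.npy",q)
M=R.from_euler("z",q[2])
print("pocket",M.apply([0,.19,0])+[q[0],q[1],0])
E
```

```text
[ 0.5843 -0.0078 -0.0267] [[-0.3011 -0.1538]
 [-0.3385 -0.0774]
 [-0.7192  0.1945]
 [ 0.4196  1.1293]
 [ 0.3436  1.5334]
 [ 0.1069 -0.397 ]
 [ 0.505  -0.2044]
 [ 0.2095 -1.0963]]
A [0.42   0.1617 0.022 ] -0.9673069230466298 0.09320295103912077
B [ 0.4193 -0.1429  0.022 ] -2.0697550528625035 0.09131934959751166
C [ 0.4178 -0.2709  0.022 ] 8.23551334771166 0.09426846257942458
B2 [ 0.4197 -0.1396  0.022 ] -6.695925681946138 0.08990324389363533
pocket [0.5894 0.1822 0.    ]
```

```bash
cat >> h.py <<'E'
q=np.load("rack.npy")
def rk(x,y,z): return R.from_euler("z",q[2]).apply([x,y,z])+[q[0],q[1],0]
Y=q[2]+np.pi/2
E
python3 - <<'E'
from h import *
def st(t):
    s=manip.read_state();print(t,s["clock"],s["ee_pos"],s["contact_force"],s["opening"])
manip.gripper_to(.55)
manip.move_pose(rk(0,0,.2),down(Y)); manip.line_to(rk(0,0,.07),v=.1); st("at")
manip.gripper_to(0,grasp_force=45); st("grip")
manip.line_to(rk(0,0,.10),v=.04); st("up1")
manip.line_to(rk(0,0,.19),v=.08); st("up")
snap("side","s1")
E
```

```text
at 8.5583 [ 0.5846 -0.0078  0.0706] [-0.1549  0.1979 -0.2984] 0.5534591621867024
grip 9.1583 [ 0.5843 -0.0077  0.07  ] [-0.9692  1.1293  0.4357] 0.17982851589494883
up1 10.0583 [ 0.5844 -0.0078  0.1003] [-1.1549 -0.332  -1.2309] 0.1730374762513127
up 11.3333 [ 0.5841 -0.0077  0.1894] [ 0.5825  0.3636 -2.4658] 0.17448725862169334
```

View pics/s1.png

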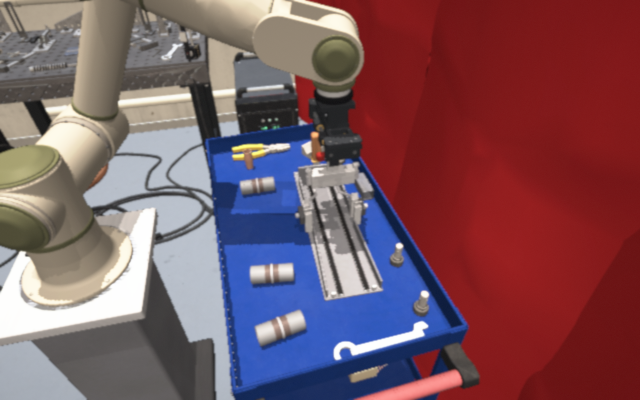

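```bash
cat >> h.py <<'E'
def st(t):
    s=manip.read_state();print(t,s["clock"],s["ee_pos"],s["contact_force"],s["opening"])
def look(xy,name):
    manip.move_pose([xy[0]+.03,xy[1],.30],down(Y)); manip.wait(.25)
    return find(*snap("wrist",name),xy)
def find(c,im,xy,zc=.021):
    b,g,r=[im[...,i].astype(int) for i in range(3)]
    m=((b<1.35*r+12)&(r+g+b>90)).astype(np.uint8)
    m=cv2.morphologyEx(m,cv2.MORPH_OPEN,np.ones((3,3)))
    out=[]
    for k in cv2.findContours(m,cv2.RETR_EXTERNAL,cv2.CHAIN_APPROX_SIMPLE)[0]:
        if cv2.contourArea(k)<500: continue
        rc=cv2.minAreaRect(k);B=np.array([ray(c,p,zc) for p in cv2.boxPoints(rc)])
        e1,e2=B[1]-B[0],B[2]-B[1]
        L,W=np.linalg.norm(e1),np.linalg.norm(e2)
        if L<W:e1,L,W=e2,W,L
        a=np.arctan2(e1[1],e1[0]);a=(a+np.pi/2)%np.pi-np.pi/2
        if .07<L<.115 and .028<W<.055: out.append((np.r_[B.mean(0)[:2],a,L,W]))
    return sorted(out,key=lambda o:np.hypot(*(o[:2]-xy)))
E
python3 - <<'E'
from h import *
manip.line_to([.425,.02,.19],v=.15); st("over")
manip.line_to([.425,.02,.0595],v=.08); st("down")
manip.gripper_to(.5); manip.line_to([.425,.02,.2],v=.12); st("rel")
print(look([.4193,-.1429],"k1"))
E
```

```text
over 12.6083 [0.4255 0.0198 0.19  ] [-0.4945 -0.3462 -3.5824] 0.17443012355237042
down 14.3917 [0.4252 0.02   0.0598] [-1.0147  0.3252 -3.3968] 0.17168500781185803
rel 16.3083 [0.4247 0.0201 0.1995] [ 0.0532  0.0932 -0.7067] 0.502015018953364
[array([ 0.4203, -0.1422, -0.1314,  0.0942,  0.0376]), array([ 0.417 , -0.2718,  0.1782,  0.0936,  0.0405]), array([0.4198, 0.1613, 0.0044, 0.0953, 0.0473])]
```

View pics/k1.png

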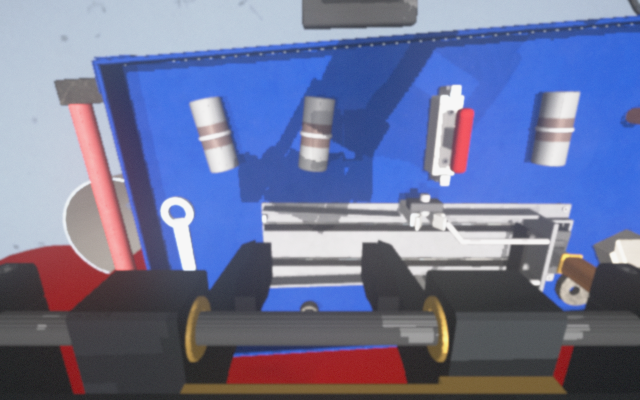

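```bash
cat >> h.py <<'E'
def fetch(xy,name,yr,first=True):
    o=look(xy,name)
    print("found",*o,sep="\n ");o=o[0]
    assert np.hypot(*(o[:2]-xy))<.06
    p,a=o[:2],o[2]+np.pi/2
    manip.gripper_to(.75)
    manip.move_pose([*p,.12],down(a)); manip.line_to([*p,.004],v=.1)
    manip.gripper_to(0,grasp_force=25); st("grip")
    manip.line_to([*p,.16],v=.15); 
    manip.move_pose(rk(0,yr,.16),down(Y)); manip.line_to(rk(0,yr,.0175),v=.08); st("place")
    manip.wait(.2); manip.gripper_to(.53); manip.wait(.2); manip.line_to(rk(0,yr,.14),v=.12); st("done")
E
python3 - <<'E'
from h import *
fetch(np.array([.4203,-.1422]),"f1",-.045)
manip.move_pose(rk(-.1,-.1,.3),down(Y)); manip.wait(.2)
snap("wrist","v1")
E
```

```text
found
 [ 0.4202 -0.1426 -0.1389  0.0942  0.0376]
 [ 0.417  -0.272   0.1687  0.0936  0.0408]
 [0.4197 0.1614 0.0187 0.0957 0.0482]
grip 21.0667 [ 0.4203 -0.1426  0.0041] [-0.1441  1.2618  1.4696] 0.4233540611881233
place 24.9583 [ 0.5833 -0.0528  0.0179] [ 0.2382 -0.1104 -1.3449] 0.42606845008581357
done 26.8833 [ 0.5827 -0.0527  0.1392] [0.3091 0.0197 0.3275] 0.5324991267770096
```

View pics/v1.png

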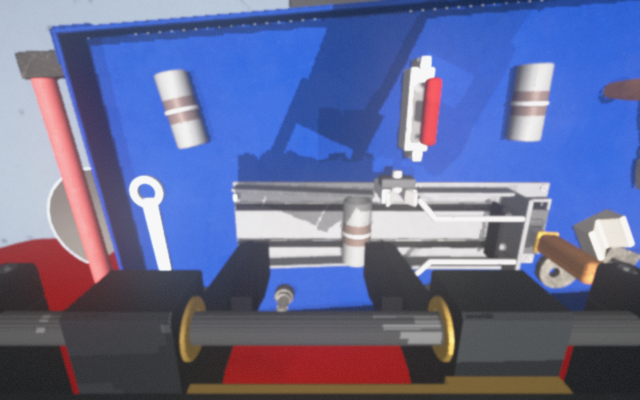

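```bash
python3 - <<'E'
from h import *
p=ray(cam("v1"),(356,231),.035);print("coupon rack xy",R.from_euler("z",-q[2]).apply(p-[q[0],q[1],0]))
fetch(np.array([.417,-.272]),"f2",-.11)
fetch(np.array([.42,.1614]),"f3",-.175)
manip.move_pose(rk(-.13,-.05,.35),down(Y)); manip.wait(.2)
snap("wrist","v2")
E
```

```text
coupon rack xy [-0.0031 -0.0464  0.035 ]
found
 [ 0.4182 -0.2721  0.1603  0.094   0.0383]
grip 32.0417 [ 0.4182 -0.2721  0.004 ] [0.2387 1.1108 0.9018] 0.42903818470775906
place 36.0667 [ 0.5816 -0.1178  0.0179] [ 0.4089 -0.041  -1.835 ] 0.4226820024080435
done 37.9917 [ 0.581  -0.1176  0.1392] [ 0.8503 -0.1834  0.6468] 0.528570340862654
found
 [ 0.4212  0.162  -0.0137  0.0935  0.0371]
grip 42.6833 [0.4213 0.162  0.0041] [-0.3829 -0.3133  1.8828] 0.4247607881042842
place 47.225 [ 0.5798 -0.1828  0.0179] [-0.1184 -0.5395 -1.6135] 0.42691723930015196
done 49.15 [ 0.5793 -0.1826  0.1392] [0.1851 0.1287 0.0685] 0.5277230023525731
```

View pics/v2.png

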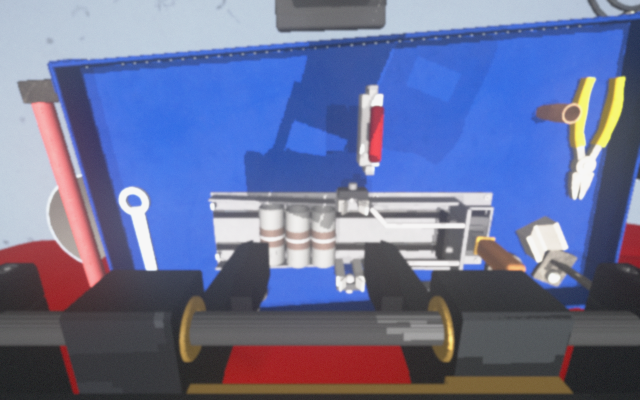

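```bash
python3 - <<'E'
from h import *
def tr(p): return R.from_euler("z",-q[2]).apply(p-[q[0],q[1],0])
v2,w2=cam("v2"),cam("w2")
for u in(272,297,323):print("coupon",tr(ray(v2,(u,235),.035)))
print("paddle top w2",tr(ray(w2,(320+(702-520)/2.5,70+92/2.5),.145)),"s",ray(cam("side"),(0,0),0) if 0 else "")
s=manip.camera_info("side");print("side0 paddle top",tr(ray(s,(316,135),.145)),"angle top",tr(ray(s,(325,93),.178)),"angle foot",tr(ray(s,(329,142),.005)),tr(ray(v2,(553,267),.01)))
print("pocket range",tr(rk(0,.19,0)))
# straight look over the paddle
manip.move_pose(rk(-.03,.11,.33),down(Y)); manip.wait(.2)
c,im=snap("wrist","p1"); print(proj(c,[rk(0,.19,.145),rk(0,.19,.034)]))
cv2.imwrite("pics/p1c.png",cv2.resize(im[80:280,240:500],None,fx=3,fy=3,interpolation=cv2.INTER_CUBIC))
E
```

```text
coupon [-0.0048 -0.1184  0.035 ]
coupon [-0.0048 -0.0803  0.035 ]
coupon [-0.0047 -0.0408  0.035 ]
paddle top w2 [-0.001   0.1901  0.145 ] s 
side0 paddle top [0.001  0.1812 0.145 ] angle top [0.0601 0.3456 0.178 ] angle foot [0.0752 0.3531 0.005 ] [0.0643 0.3413 0.01  ]
pocket range [0.   0.19 0.  ]
[[393.4839 201.501 ]
 [375.5635 176.4036]]
```

View pics/p1c.png

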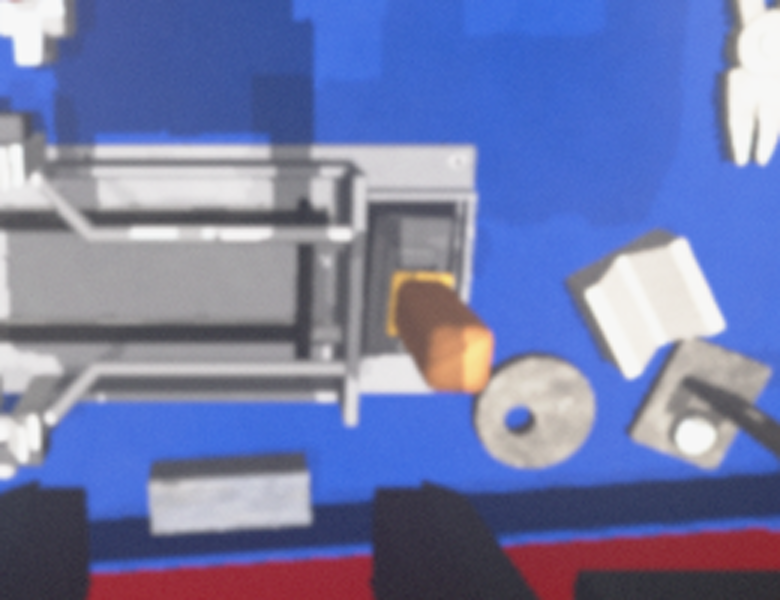

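```bash
python3 - <<'E'
from h import *
manip.gripper_to(.6)
manip.move_pose(rk(0,.19,.22),down(Y)); manip.line_to(rk(0,.19,.09),v=.1)
manip.gripper_to(0,grasp_force=55); st("grip")
manip.line_to(rk(0,.19,.14),v=.05); manip.line_to(rk(0,.19,.22),v=.12); st("up")
manip.line_to(rk(0,-.18,.22),v=.2); manip.line_to(rk(0,-.18,.102),v=.08); st("low")
for y in(-.1,-.04,-.02,-.01): manip.line_to(rk(0,y,.102),v=.05); st(y)
snap("side","s2")
E
```

```text
grip 54.4333 [0.5893 0.1822 0.0901] [-1.5921  0.4675  1.3533] 0.27054968520543904
up 56.4 [0.589  0.1821 0.2191] [-0.2869 -0.619  -3.4081] 0.26886267899412614
low 60.025 [ 0.5797 -0.1878  0.1025] [-0.8049 -0.1557 -4.2905] 0.2675458614183051
-0.1 61.775 [ 0.5816 -0.108   0.102 ] [-0.5118  0.6697 -3.2517] 0.26864552791654955
-0.04 63.125 [ 0.5832 -0.0481  0.102 ] [ 0.101  -1.0164 -3.3414] 0.27050889860127036
-0.02 63.675 [ 0.5837 -0.0273  0.102 ] [-0.3489 -0.2023 -3.4279] 0.27144313204827636
-0.01 64.025 [ 0.584  -0.0174  0.102 ] [-0.0072  0.6045 -3.3973] 0.26499361473556404
```

View pics/s2.png

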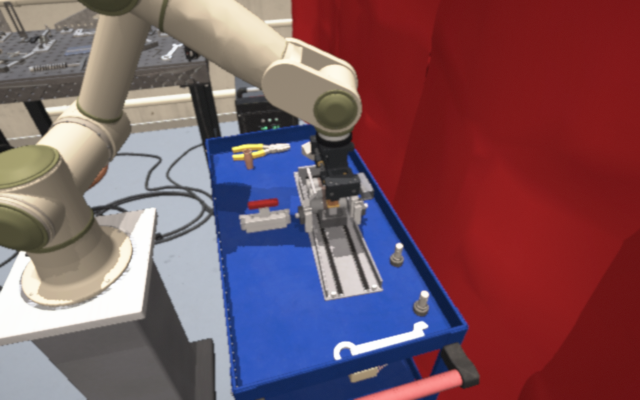

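```bash
python3 - <<'E'
from h import *
for y in(0,.004,.007,.010,.012):
    manip.line_to(rk(0,y,.102),v=.02); manip.wait(.4); F=manip.read_state()["contact_force"]; print(y,F)
    if F[1]<-4.5: break
manip.wait(.5); st("pressed")
manip.line_to(rk(0,.004,.102),v=.01); manip.wait(.4); st("eased")
manip.line_to(rk(0,-.15,.102),v=.08); manip.line_to(rk(0,-.15,.22),v=.15)
manip.line_to(rk(-.06,-.16,.25),v=.15); manip.wait(.2);snap("side","s3"); im=cv2.imread("pics/s3.png")
snap("wrist","v3"); b=cv2.imread("pics/v3.png")
f=lambda i,k:cv2.resize(i,None,fx=k,fy=k,interpolation=cv2.INTER_CUBIC)
cv2.imwrite("pics/s3c.png",np.hstack([f(im[130:250,270:390],3.3),cv2.resize(b[:,100:],(404,396))[:396]]))
E
```

```text
0 [ 0.0231 -0.6789 -3.7114]
0.004 [-0.2663  0.1323 -3.6168]
0.007 [ 2.1016 -0.6459 -3.4352]
0.01 [-0.4619 -5.5967 -3.032 ]
pressed 67.775 [0.5846 0.0018 0.1021] [-0.0177 -5.3195 -3.8017] 0.2681223574507536
eased 68.925 [ 0.5844 -0.0038  0.102 ] [ 0.3975 -0.0088 -3.8047] 0.2681222456760548
```

View pics/s3c.png

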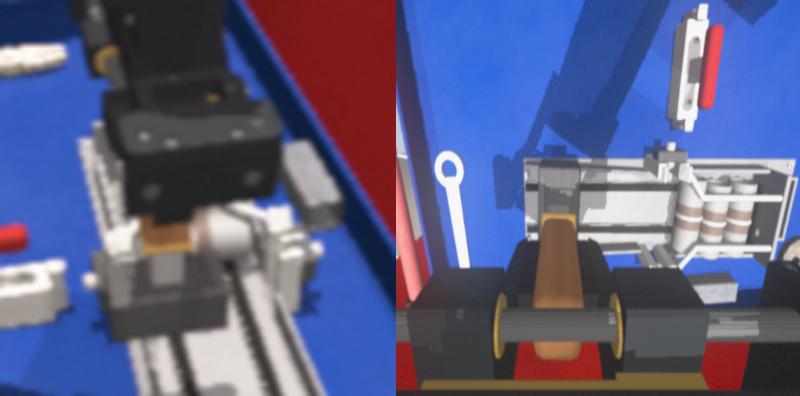

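```bash
python3 - <<'E'
from h import *
def tr(p): return R.from_euler("z",-q[2]).apply(p-[q[0],q[1],0])
c=cam("v3")
for X,Yv in((690,215),(716,217),(743,215)):print(tr(ray(c,(100+(X-396)/.748,Yv*400/396),.043)))
b=cv2.imread("pics/v3.png")[150:300,430:630]
cv2.imwrite("pics/v3c.png",cv2.resize(b,None,fx=4,fy=4,interpolation=cv2.INTER_CUBIC))
E
```

```text
[-0.0044  0.0422  0.043 ]
[-0.0019  0.0826  0.043 ]
[-0.0044  0.1235  0.043 ]
```

View pics/v3c.png

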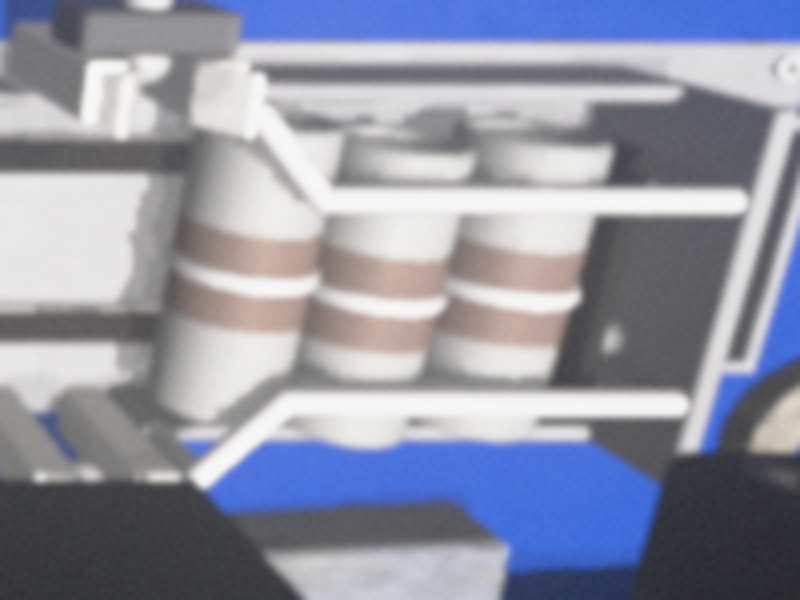

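```bash
python3 - <<'E'
from h import *
manip.line_to(rk(0,-.1,.22),v=.15); manip.line_to(rk(0,.19,.22),v=.2)
manip.line_to(rk(0,.19,.12),v=.1); st("a"); manip.line_to(rk(0,.19,.0908),v=.04); st("pocket")
manip.wait(.2); manip.gripper_to(.5); manip.wait(.2); manip.line_to(rk(0,.19,.23),v=.12); st("rel")
manip.move_pose(np.array([.455,.02,.30]),down(Y)); manip.wait(.2); snap("wrist","v4")
f=lambda i,k:cv2.resize(i,None,fx=k,fy=k,interpolation=cv2.INTER_CUBIC)
cv2.imwrite("pics/v4c.png",f(cv2.imread("pics/v4.png")[40:300,200:600],2))
E
```

```text
a 76.3333 [0.5897 0.1822 0.1208] [-0.819  -0.3005 -3.2071] 0.2697442394477645
pocket 77.2167 [0.5895 0.1822 0.091 ] [ 0.1114 -0.1634 -2.6555] 0.2745410816511917
rel 79.4083 [0.5891 0.1821 0.2292] [0.0778 0.7628 0.7511] 0.4971680445715672
```

View pics/v4c.png

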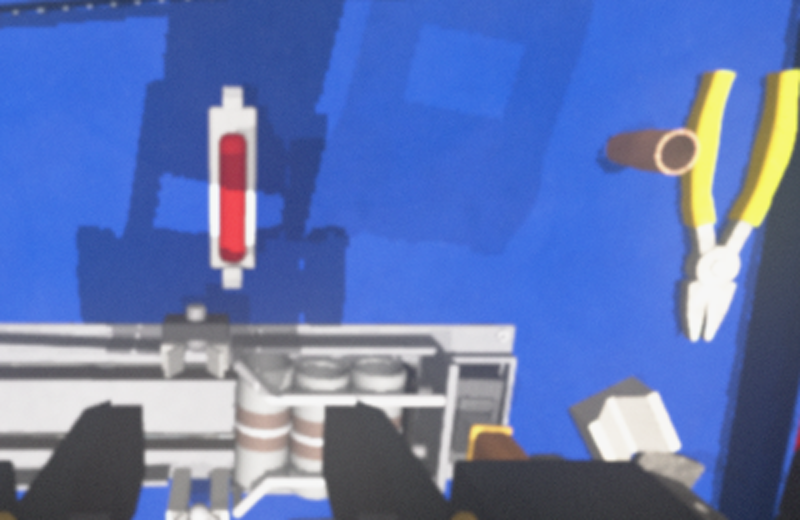

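```bash
python3 - <<'E'
from h import *
manip.move_pose([.425,.02,.2],down(Y)); manip.line_to([.425,.02,.0585],v=.1)
manip.gripper_to(0,grasp_force=50); st("grip")
manip.line_to([.425,.02,.19],v=.12); manip.line_to(rk(0,0,.19),v=.15); st("over")
manip.line_to(rk(0,0,.13),v=.06); st("in")
for z in(.11,.095,.085,.078,.073,.0705,.0695,.0685):
    manip.line_to(rk(0,0,z),v=.03); manip.wait(.1); st(z)
    if manip.read_state()["contact_force"][2]>18: break
snap("side","s5")
E
```

```text
grip 83.1583 [0.425  0.0201 0.0586] [-0.3486  1.9571  1.7252] 0.1782133188800112
over 85.6333 [ 0.5839 -0.0076  0.1899] [ 0.535   0.7421 -3.0587] 0.17395812470341954
in 86.7833 [ 0.5845 -0.0078  0.1304] [ 0.2535  0.1382 -2.7053] 0.1748056562811665
0.11 87.7 [ 0.5844 -0.0078  0.1102] [ 0.1375 -0.0533 -3.5797] 0.1783644774669189
0.095 88.45 [ 0.5842 -0.0078  0.0948] [ 0.2552 -0.1089 -2.2254] 0.17479702549699996
0.085 89.0333 [ 0.5838 -0.0077  0.0841] [ 0.7868 -0.5019 -7.2346] 0.1749623542847475
0.078 89.5167 [ 0.5838 -0.0077  0.0772] [ 0.2234 -0.6764 -9.4963] 0.17386475077398306
0.073 89.9333 [ 0.5837 -0.0076  0.0721] [  0.8894  -0.0334 -14.8202] 0.17386987575931134
0.0705 90.2833 [ 0.5846 -0.0078  0.071 ] [-1.1488 -0.1055 -4.085 ] 0.17182441933473297
0.0695 90.6333 [ 0.5846 -0.0078  0.0705] [-3.7511  1.5634  7.0431] 0.17593574228064757
0.0685 90.9833 [ 0.5847 -0.0077  0.0705] [-6.902   2.6502 13.1612] 0.17189396661831263
```

```bash
python3 - <<'E'
from h import *
manip.line_to(rk(0,0,.0705),v=.03)
manip.gripper_to(.45); manip.wait(.2); manip.line_to(rk(0,0,.2),v=.1); st("rel")
manip.move_pose(rk(-.14,-.02,.33),down(Y)); manip.wait(.2); snap("wrist","v5")
c=cam("v5");print(proj(c,[rk(-.036,0,.087),rk(.036,0,.087),rk(0,.19,.145)]))
f=lambda i,k:cv2.resize(i,None,fx=k,fy=k,interpolation=cv2.INTER_CUBIC)
cv2.imwrite("pics/v5c.png",f(cv2.imread("pics/v5.png")[130:330,290:550],3))
E
```

```text
rel 93.4583 [ 0.5841 -0.0077  0.1994] [-0.3032  0.2074  0.7048] 0.44784583069976924
[[332.1059 242.5834]
 [331.3533 291.0229]
 [498.2003 292.4977]]
```

View pics/v5c.png

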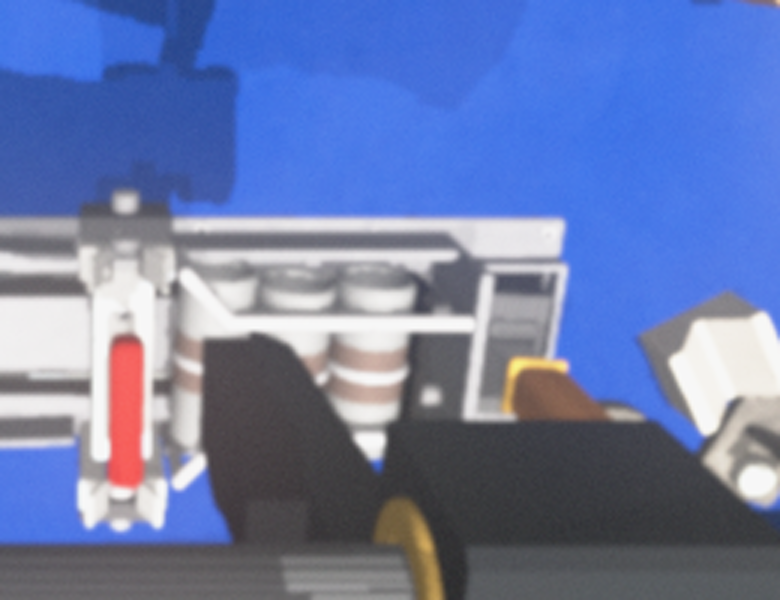

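```bash
python3 - <<'E'
from h import *
manip.wait(.5); st("end"); manip.close_job()
E
```

```text
end 95.0 [ 0.4438 -0.024   0.33  ] [0.053  0.5934 0.1458] 0.4481921158253201
the job is handed in; nothing more can be done
```

The job is handed in at 95 s on the clock. All three coupons are stowed in the rack, the keeper is snapped down behind them, and the paddle is back in its pocket. No verdict is reported, so this rests on my own checks.

- **Coupons:** I laid all three on the apron and rolled them in with the paddle, gently enough that I read only about 5.5 N as the row pressed on the buffer. A camera check put their axes at about 42, 83 and 124 mm along the lane. A row resting on the buffer should read 44, 82 and 120 mm. In the last picture they were still evenly spaced.
- **Keeper:** I felt it snap and then stop hard on the rails, with about 13 N of reaction at 0.5 mm above the height I first gripped it. In the last picture its handle sits within a pixel of where a fully seated keeper should be.
- **Paddle:** I released it about 1 mm above its original height at its original place. The last picture shows it in the pocket, partly hidden by the gripper. I did not measure whether it is perfectly upright.
- **Bystanders:** I saw none of them moved, and no coupon was knocked aside. No check failed.

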